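Extend the ladder section by one hole and hold the pin home

ROBOT

A 6-joint arm with a two-finger parallel gripper is mounted at the origin on the work surface. World frame = base frame: x ahead of the robot, y to its left, z up, the work surface at z = 0. Lengths are in m, angles in rad, forces in N, time in s.
With the tool pointing down it reaches from about 0.35 to 0.975 m from the base axis. Payload 4.9 kg.
Tool frame: the origin (TCP) lies at the very end of the fingers, on their centre line; the grasp point (between the pads) lies behind it (manip.pinch_z is the y of the grasp point in the tool frame, in m); y points along the fingers, x is the direction in which the jaws open and shut, and the axes are right-handed (so a half turn about y gives the same grasp; the last joint's range is limited). The gripper opens to 85 mm and grips with 20 to 120 N. Pads are 22 mm wide; open, the fingers measure 114 mm over their backs; the gripper's body (76 mm by 85 mm) begins 54 mm behind the grasp point. The pads swing forward as they close: fully open they stand 13 mm farther back than shut.
Start: joints at [-1.358, 0.053, 1.613, -0, 1.476, -0.119], TCP at [0.204, -0.591, 0.231] pointing down, gripper open.
Joint ranges: [-3.01, 3.01], [-1.01, 2.22], [0.06, 2.58], [-1.02, 4.17], [0.09, 2.62], [-3.14, 3.14]. Speed limits (rad/s): [2.57, 2.57, 3.14, 3.14, 3.14, 3.14].

INTERFACE

Orientations are given as a unit quaternion [w, x, y, z].
In Python, from plant import manip gives the robot as it stands.
- The arm moves only by the tool drive_tool, never from a script. Its argument "motion" is a list of rows, each a list of 3 entries, a list of its own where there are three numbers: the shift along the tool's x, y, z in units of 25 mm (1.0 is 25 mm), then the turn, a rotation vector about the tool's x, y, z in units of 5 degrees (1.0 is 5 degrees), then the closure, from -1 (fully open) to 1 (shut). A call has 1 to 12 rows; each row shifts and turns the commanded pose from where the row before left it, along the tool's axes as they then stand; what a row does not reach is not made up. A row lasts 1/10 s, in which the tool goes at most 50 mm and 8.59 degrees, less where a joint would pass 70% of its speed; a pose out of reach is approached as far as the arm can. A call is refused whole if a number of a shift passes 1 or a number of a turn 1, either way. A call with a gripper value outside its range is refused whole. The fingers move at their own pace and stop on an object; the grip force is fixed at half the most. Time passes only in rows, so rows that do not move let the fingers close. It gives the time, the measured TCP pose, the force and the opening at its end, in the units of the state.
- manip.state(): the state, without advancing time (a new reading comes with each control period).
- manip.grab_frame(name): name is "scene" or "top" or "wrist"; returns a dict with "img" (420x560x3 uint8, blue, green, red), "range_z" (420x560 float32, m along the optical axis (not along the pixel's ray), 0 where there is no reading), "camera_matrix" (3x3 intrinsics, pixels), "k1" (the pictures are not rectified: a ray, as slopes to the right and down, at radius r is drawn at 1 + k1 r^2 times it, then the intrinsics apply), "world_from_camera" (4x4, takes a point from camera to world coordinates); the wrist camera has in their place "T_tool_cam" (4x4, takes a point from camera to tool coordinates, whose origin is the TCP and whose axes are the tool frame's). Camera axes: x right, y down, z forward; pixel columns grow to the right and rows downward; lengths in m; the calibration is good to about 2 mm. A picture is of the moment at which its call begins: read the wrist's pose just before it.
- manip.job_done(): hands the job in, once; it reports no verdict.
The state is a dict: "time": time; "joint_pos": joint angles; "joint_vel": joint speeds; "joint_efforts": joint torques, N m; "tool_pos": TCP position; "tool_rot": TCP orientation; "contact_force": force on the tool from outside, world axes, zero at the start; "ft_torque": the same for the moment, N m; "gripper_width": opening from 0.0 (shut) to 1.0 (fully open).
Only numpy, scipy, OpenCV 4.12 (cv2) and the standard library are available. Lean on these libraries where they do the work, as an engineer would, in place of code of your own. Each camera call takes 0.05 s, during which the arm holds its last target. There are 200 camera calls.

TASK

Extend the ladder section by one hole: turn the red quarter-turn safety catch fully open, then pull up the black plunger knob and slide the blue sleeve along its tube to the next hole, never running it on towards the hole after that, and let the pin drop fully home. Finish while still holding: the gripper must stay closed on the black knob, with the pin fully home in that next hole and the catch left open. Leave everything else on the worktop where it stands.

Things in the scene. Friction and masses are not known exactly. Their poses are not given: they have to be found in the camera images.
- holder: Fixed holder: dark base plate 90 x 370 mm (x by y), 8 mm thick, carrying a fixed 36 mm square aluminium tube along its y, upper face 63 mm above the worktop, with black end blocks 66 mm high. Origin on the worktop under the plate's middle; the sleeve slides along +y to its next hole. Three 13 mm holes, 80 mm apart, in the tube's upper face.
- next_hole (a point): Centre of the next hole, at the level of the tube's upper face (63 mm above the worktop), 80 mm along the holder's +y from the hole in which the pin sits at the start.
- sleeve (a joint): Travel of the blue sleeve (the sliding ladder section, 120 mm long, 48 mm wide, top 69 mm above the worktop, end collars 73 mm) along the holder's +y, in m: 0 = first hole, 0.08 = next hole, 0.16 = the one after, stop at 0.165. Slides with about 3 N of friction, and only when the pin is out; a seated pin has 1.5 mm of play each way.
- rung_end (a point): End of the aluminium rung stub with its black rubber cap (32 mm across), fixed to the sleeve, on the holder's +x side: 150 mm from the tube's middle line, 45 mm above the worktop.
- plunger (a joint): Lift of the spring plunger in the sleeve, in m: 0 = pin fully home in a hole (10 mm deep), about 0.010 = pin tip on the tube's upper face, 0.018 = top stop. Its spring pushes it down with 4.5 N at 0 and 9.5 N at the top. Pin 10 mm across with a round tip. With the catch closed it cannot be lifted more than about 2 mm.
- pull_knob: Black round pull knob of the plunger, upright cylinder 28 mm across, 30 mm high; origin at its centre, 114 mm above the worktop when the pin is home; the pin is straight below it. Below the knob are a thin stem and a steel flange 32 mm across (top 81 mm above the worktop).
- catch (a joint): Angle of the red quarter-turn safety catch on top of the sleeve, in rad: 0 = closed (its handle points along the holder's -y, its short bar lies over the plunger's flange), 1.571 = open stop (handle points along the holder's -x). Opens clockwise seen from above; stays where it is left (friction 0.06 N m).
- catch_pivot (a point): On the catch's vertical pivot axis, 94 mm above the worktop, 55 mm behind (holder -y of) the knob's axis; it travels with the sleeve.
- catch_handle (a point): Centre of the catch's red grip, 60 mm from the pivot; the grip is 16 mm wide, 45 mm long (from 35 to 80 mm from the pivot), and reaches from 83 to 105 mm above the worktop, with at least 10 mm of free air below it.
- level: aluminium spirit level, 300 x 24 x 50 mm, standing on its long edge; origin under its centre, x along it; leave it alone
- drawer_knob: black drawer knob, 32 mm across, 28 mm high; origin under its centre; leave it alone
- ramekin: glass ramekin, 84 mm across, 45 mm high; origin under its centre; leave it alone
- castor: green-wheeled castor standing on its 52 mm square steel plate, 64 mm high; origin under its centre; leave it alone
- tape_measure: orange tape measure, 66 x 38 x 62 mm; origin under its centre; leave it alone
- screw_box: cardboard box of screws, 80 x 55 x 40 mm; origin under its centre; leave it alone

How it is judged:
On the way, in this order (a step that is already met when the one before it is completed fails the run):
1. the catch is turned open while the pin is still home in the first hole (value of joint catch above 1.35 rad and value of joint plunger below 0.004 m and value of joint sleeve between -0.006 and 0.006 m), for 0.2 s.
2. the plunger is pulled by its knob until the pin is out of the first hole (value of joint plunger above 0.0085 m and value of joint sleeve between -0.02 and 0.03 m and contact force between the fingers and pull_knob above 1 N), for 0.1 s.
At the end, for the whole second after the job is handed in: The sleeve stands at the next hole (80 mm, within 3.5 mm) and is still, the pin is home (plunger within 2.5 mm of fully down), the catch is open (beyond 1.3 rad), and the gripper still holds the black knob between its fingers (contact force over 2 N, grasp point within 30 mm of the knob's centre) (value of joint sleeve between 0.0765 and 0.0835 m and value of joint plunger below 0.0025 m and value of joint catch above 1.3 rad and contact force between the fingers and pull_knob above 2 N and distance between the grasp point and pull_knob below 0.03 m and velocity of joint sleeve between -0.005 and 0.005 m/s); the arm keeps its last pose, push and grip.
It fails at once if the sleeve is run on towards the hole after the next (over 110 mm) (value of joint sleeve above 0.11 m).
It fails at once if the level, drawer knob, ramekin, castor, tape measure or screw box is moved by more than 20 mm (distance of any of level, drawer_knob, ramekin, castor, tape_measure, screw_box from where it was at the start of the episode above 0.02 m).
It also fails if it takes over 51 s, if anything falls off the work surface, if the arm or the gripper's body presses on something with over 40 N, if the wrist force passes 120 N, or if a joint passes its speed limit or range.

## Working session

There is one attempt and no reset: what is moved stays moved. The work goes in short steps, Python scripts to look and compute and a tool call to move; the robot and the scene stay as the last step left them, time stands still between calls to the robot, and variables do not carry over. Pictures are saved under pics/ and viewed, about 8 in all and at most 12, crops included, and the job is handed in when it is done.

Besides the shell and the picture viewer there is one more tool, called after ">>>" in YAML: its name, and indented under it one key for each argument. drive_tool: Moves the arm, as the interface text tells. Its arguments: {"type":"object","properties":{"motion":{"type":"array","items":{"type":"array"}}},"required":["motion"]}

```bash
mkdir -p pics; ls; cat > h.py <<'E'
import numpy as np,cv2
from plant import manip
from scipy.spatial.transform import Rotation as R
def Rq(q): return R.from_quat([q[1],q[2],q[3],q[0]])
def grab(name):
    s=manip.state(); f=manip.grab_frame(name)
    if name=="wrist":
        T=np.eye(4);T[:3,:3]=Rq(s["tool_rot"]).as_matrix();T[:3,3]=s["tool_pos"];f["W"]=T@np.array(f["T_tool_cam"])
    else: f["W"]=np.array(f["world_from_camera"])
    return f
def cloud(f):
    K=np.array(f["camera_matrix"]);k=f["k1"];h,w=f["range_z"].shape
    u,v=np.meshgrid(np.arange(w),np.arange(h))
    p=cv2.undistortPoints(np.stack([u,v],-1).reshape(-1,1,2).astype(float),K,np.array([k,0,0,0.])).reshape(h,w,2)
    z=f["range_z"];P=np.stack([p[...,0]*z,p[...,1]*z,z],-1)
    P=P@f["W"][:3,:3].T+f["W"][:3,3];P[z<=0]=np.nan
    return P
E
python3 - <<'E'
from h import *
s=manip.state();print(s, manip.pinch_z);print(Rq(s["tool_rot"]).as_matrix().round(3))
for n in("top","scene"):
    f=grab(n);np.savez(n,P=cloud(f),img=f["img"]);cv2.imwrite(f"pics/{n}1.png",f["img"])
E
```

```text
pics
{'time': 0.0, 'joint_pos': array([-1.35802478e+00,  5.33721997e-02,  1.61429380e+00, -1.01873383e-05,
        1.47599855e+00, -1.18992901e-01]), 'joint_vel': array([ 1.75586210e-04,  7.00187999e-04,  1.12681447e-03,  2.02207734e-03,
       -2.22628919e-05, -1.39284662e-03]), 'joint_efforts': array([-4.51165542e-04, -3.93683445e+01, -3.70176065e+01, -1.37247921e-04,
        6.97447904e-03,  1.32848083e-05]), 'tool_pos': array([ 0.20343924, -0.59030423,  0.23005363]), 'tool_rot': array([ 0.57618816, -0.5752072 ,  0.41111887, -0.41003068]), 'contact_force': array([ 0.1656702 , -0.64910572, -0.87869416]), 'ft_torque': array([ 0.01698181,  0.00400238, -0.04988051]), 'gripper_width': 1.0005906044432376} -0.0187
[[ 0.326 -0.     0.945]
 [-0.945  0.002  0.326]
 [-0.002 -1.     0.   ]]
```

View pics/top1.png

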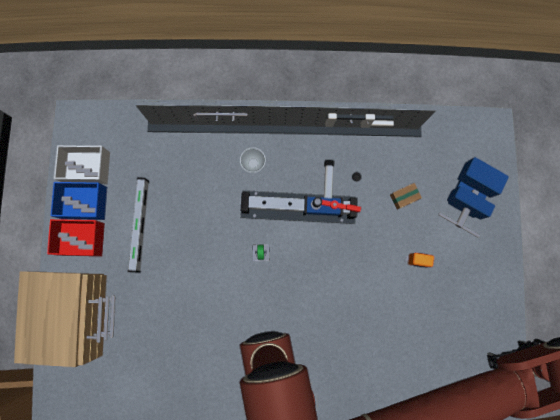

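View pics/scene1.png

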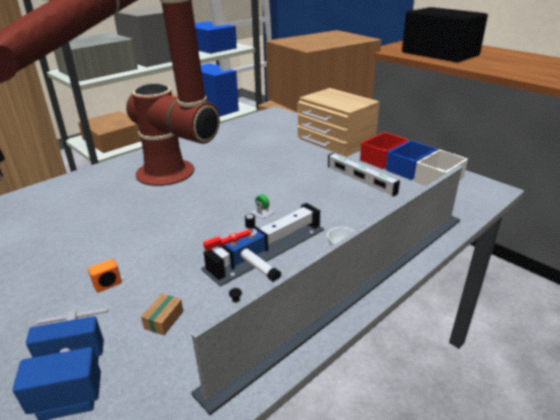

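The top view shows the holder with its +y to the image left (about world +y). The knob is near px (317,202), the red catch handle near (345,208), and the rung stub points up to (329,163). The neighbours are the drawer knob (356,177), ramekin (253,160) and castor (261,253).

```bash
python3 - <<'E'
from h import *
d=np.load("top.npz");P=d["P"];im=d["img"].astype(int)
b,g,r=im[...,0],im[...,1],im[...,2]
H=P[...,2]
win=np.zeros(H.shape,bool);win[150:240,230:375]=1
def rep(n,m):
    Q=P[m&win];print(n,len(Q),np.nanmedian(Q,0).round(4),np.nanmin(Q,0).round(3),np.nanmax(Q,0).round(3))
red=(r>150)&(g<70)&(b<70);rep("red",red)
Q=P[red&win];Q=Q[np.isfinite(Q[:,0])];c=Q.mean(0);w,v=np.linalg.eigh(np.cov(Q[:,:2].T));print("reddir",v[:,1],c)
rep("knob",(H>.12)&(H<.14)&(r<90)&(b<100))
tube=(H>.055)&(H<.068)&(r>130)&(b>130);tube[:, :]&=True
t=tube&win;t[:190]=0;rep("tube",t)
Q=P[t];w,v=np.linalg.eigh(np.cov(Q[:,:2].T));print("tubedir",v[:,1],Q.mean(0))
dk=win&(H>.003)&(H<.02)&(r<80);Q=P[dk];print(cv2.minAreaRect(Q[:,:2].astype(np.float32)))
hb=win&(H>.055)&(np.arange(H.shape[0])[:,None]>188);Q=P[hb];print(cv2.minAreaRect(Q[:,:2].astype(np.float32)))
for u,v_ in[(253,160),(261,253),(356,177),(405,195),(421,260),(329,163),(283,130),(317,202),(264,203),(290,204)]:print((u,v_),P[v_,u].round(3))
E
```

```text
red 156 [ 0.6081 -0.1722  0.0952] [ 0.595 -0.228  0.084] [ 0.624 -0.114  0.111]
reddir [0.17634856 0.98432778] [ 0.60908471 -0.17190763  0.09697564]
knob 41 [ 0.6164 -0.0954  0.1288] [ 0.602 -0.108  0.122] [ 0.629 -0.083  0.133]
tube 614 [0.6213 0.0158 0.0626] [ 0.597 -0.203  0.055] [0.664 0.109 0.068]
tubedir [-0.02848854  0.99959412] [0.62167028 0.00617439 0.06219405]
((0.65433269739151, -0.05151738226413727), (0.3726385831832886, 0.16408169269561768), 88.11705017089844)
((0.6289460062980652, -0.048557743430137634), (0.3658660650253296, 0.08389638364315033), 88.12940979003906)
(253, 160) [0.77  0.103 0.004]
(261, 253) [0.463 0.068 0.067]
(356, 177) [ 0.714 -0.232  0.027]
(405, 195) [ 0.656 -0.387  0.037]
(421, 260) [ 0.449 -0.425  0.062]
(329, 163) [ 0.751 -0.141  0.057]
(283, 130) [0.874 0.006 0.009]
(317, 202) [ 0.613 -0.095  0.131]
(264, 203) [0.618 0.062 0.066]
(290, 204) [ 0.617 -0.018  0.061]
```

>>> drive_tool:
  motion:
    - [[-0.5,-0.12,0.86],[0,-0.59,0],1]
    - [[-0.46,-0.12,0.89],[0,-0.59,0],1]
    - [[-0.41,-0.12,0.91],[0,-0.59,0],1]
    - [[-0.36,-0.12,0.93],[0,-0.59,0],1]
    - [[-0.32,-0.12,0.95],[0,-0.59,0],1]
    - [[-0.27,-0.12,0.96],[0,-0.59,0],1]
    - [[-0.22,-0.12,0.98],[0,-0.59,0],1]
    - [[-0.17,-0.12,0.99],[0,-0.59,0],1]
    - [[-0.11,-0.12,0.99],[0,-0.59,0],1]
    - [[-0.06,-0.12,1],[0,-0.59,0],1]
    - [[-0.01,-0.12,1],[0,-0.59,0],1]
    - [[0.04,-0.12,1],[0,-0.59,0],1]

```text
time: 1.3
tool_pos: [0.3999, -0.3627, 0.2669]
tool_rot: [0.674, -0.673, 0.216, -0.215]
contact_force: [0.0, 0.5, 0.0]
gripper_width: 0.006
```

>>> drive_tool:
  motion:
    - [[0.09,-0.12,1],[0,-0.59,0],1]
    - [[0.14,-0.12,0.99],[0,-0.59,0],1]
    - [[0.19,-0.12,0.98],[0,-0.59,0],1]
    - [[0.24,-0.12,0.97],[0,-0.59,0],1]
    - [[0.29,-0.12,0.96],[0,-0.59,0],1]
    - [[0.34,-0.12,0.94],[0,-0.59,0],1]
    - [[0.39,-0.12,0.92],[0,-0.59,0],1]
    - [[0.44,-0.12,0.9],[0,-0.59,0],1]
    - [[0.48,-0.12,0.88],[0,-0.59,0],1]
    - [[0.53,-0.12,0.85],[0,-0.59,0],1]
    - [[0.57,-0.12,0.82],[0,-0.59,0],1]
    - [[0.61,-0.12,0.79],[0,-0.59,0],1]

```text
time: 2.5
tool_pos: [0.5959, -0.1355, 0.3027]
tool_rot: [0.707, -0.707, 0.001, 0.0]
contact_force: [-0.5, -0.5, -0.6]
gripper_width: 0.0
```

```bash
python3 - <<'E'
from h import *
s=manip.state();print(s["time"],s["tool_pos"],s["gripper_width"],s["joint_pos"].round(3));print(Rq(s["tool_rot"]).as_matrix().round(3))
f=grab("wrist");print(np.array(f["T_tool_cam"]).round(3));np.savez("wrist",P=cloud(f),img=f["img"]);cv2.imwrite("pics/w1.png",f["img"])
E
```

```text
2.5 [ 0.59587064 -0.13548772  0.30268975] 6.0235292096352993e-05 [-0.345 -0.012  1.56  -0.     1.594 -0.344]
[[ 1.    -0.001  0.001]
 [-0.001  0.     1.   ]
 [-0.001 -1.     0.   ]]
[[ 1.    -0.     0.     0.001]
 [-0.    -0.286  0.958 -0.142]
 [-0.    -0.958 -0.286  0.073]
 [ 0.     0.     0.     1.   ]]
```

View pics/w1.png

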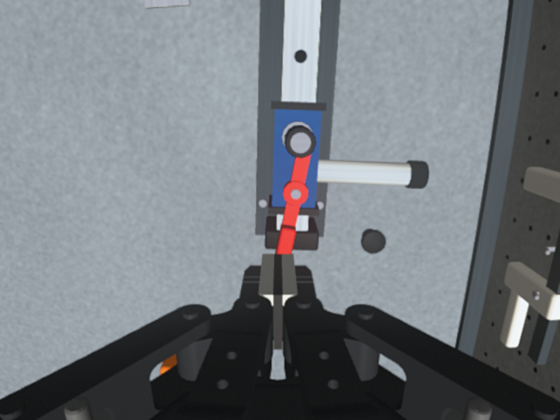

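The wrist view shows the knob at (300,141), the catch pivot at (295,193) and the red handle running down to about (285,250), next to the closed fingers. The next hole is at (300,56) and the rung cap at (418,174).

```bash
python3 - <<'E'
from h import *
d=np.load("wrist.npz");P=d["P"];im=d["img"].astype(int);b,g,r=im[...,0],im[...,1],im[...,2];H=P[...,2]
v,u=np.mgrid[:420,:560]
kn=(H>.124)&(H<.134)&(abs(u-300)<25)&(abs(v-141)<25);print("knob",kn.sum(),P[kn].mean(0).round(4),P[kn].min(0).round(3),P[kn].max(0).round(3))
red=(r>150)&(g<80)&(b<80);
grip=red&(v>205)&(H>.08);print("grip",P[grip].mean(0).round(4),P[grip].min(0).round(3),P[grip].max(0).round(3))
Q=P[red&(v<250)&(H>.08)];Q=Q[np.isfinite(Q[:,0])];w,e=np.linalg.eigh(np.cov(Q[:,:2].T));print("reddir",e[:,1])
piv=(abs(u-295)<7)&(abs(v-193)<7);print("pivot",np.nanmedian(P[piv],0).round(4))
bl=(b>100)&(r<60)&(abs(u-297)<40)&(v<210)&(H>.06);print(bl.sum(),cv2.minAreaRect(P[bl][:,:2].astype(np.float32)))
tb=(r>170)&(b>170)&(v<98)&(u>270)&(u<330)&(abs(H-.063)<.006)
Q=P[tb];A=[]
for y0 in np.arange(-.02,.14,.01):
    q=Q[abs(Q[:,1]-y0)<.005]
    if len(q)>20:A.append((y0,(q[:,0].min()+q[:,0].max())/2,np.ptp(q[:,0]),q[:,2].mean()))
A=np.array(A);print(A.round(4));print(np.polyfit(A[:,0],A[:,1],1))
ho=(r<70)&(abs(u-300)<9)&(abs(v-56)<9);uu,vv=u[ho].mean(),v[ho].mean();print(uu,vv,P[int(vv),int(uu)],np.nanmedian(P[(abs(u-300)<12)&(abs(v-56)<12)],0))
cap=(r<60)&(u>405)&(u<432)&(abs(v-174)<15);print("cap",np.nanmedian(P[cap],0))
E
```

```text
knob 765 [ 0.6165 -0.0972  0.1289] [ 0.603 -0.112  0.125] [ 0.63  -0.084  0.131]
grip [ 0.607  -0.1906  0.1003] [ 0.562 -0.215  0.086] [ 0.618 -0.143  0.354]
reddir [0.15364461 0.98812617]
pivot [ 0.6143 -0.1515  0.0958]
76 ((0.6229219436645508, -0.12503914535045624), (0.036275483667850494, 0.09740909188985825), 11.869305610656738)
[[-0.02    0.6196  0.0345  0.0628]
 [-0.01    0.6199  0.0351  0.0629]
 [ 0.      0.6203  0.0342  0.0628]
 [ 0.01    0.6206  0.0347  0.0628]
 [ 0.02    0.6213  0.0344  0.0629]
 [ 0.03    0.6214  0.0345  0.0627]]
[0.03953079 0.62031283]
300.20212765957444 55.840425531914896 [ 0.61934717 -0.01727632  0.06339884] [ 0.61941691 -0.0181575   0.06296361]
cap [ 0.75539408 -0.13693302  0.05597795]
```

>>> drive_tool:
  motion:
    - [[0.72,0.9,-0.95],[0,0,0],1]
    - [[0.72,0.9,-0.95],[0,0,0],1]
    - [[0.72,0.9,-0.95],[0,0,0],1]
    - [[0,1,0],[0,0,0],1]
    - [[0,1,0],[0,0,0],1]
    - [[0,1,0],[0,0,0],1]
    - [[0,1,0],[0,0,0],1]
    - [[0,1,0],[0,0,0],1]
    - [[0,0.85,0],[0,0,0],1]
    - [[0,0,0],[0,0,0],1]

```text
time: 3.55
tool_pos: [0.6461, -0.2067, 0.0844]
tool_rot: [0.708, -0.706, 0.004, 0.002]
contact_force: [-0.4, 0.2, -0.4]
gripper_width: -0.0
```

```bash
python3 - <<'E'
from h import *
s=manip.state();p=s["tool_pos"];print(s["time"],p,s["contact_force"])
yaw=-0.0395;M=np.array([[np.cos(yaw),-np.sin(yaw)],[np.sin(yaw),np.cos(yaw)]])
c=p[:2].copy()
for a in list(range(5,90,8))+[90]:
    t=np.radians(a);o=.023 if a<70 else .020
    q=np.array([.6143,-.1520])+M@(.058*np.array([-np.sin(t),-np.cos(t)])-o*np.array([-np.cos(t),np.sin(t)]))
    print(a,q.round(4),((q-c)/.025).round(2));c=q
E
```

```text
3.55 [ 0.64612992 -0.20667819  0.08436727] [-0.37584753  0.1806213  -0.43154337]
5 [ 0.6298 -0.2124] [-0.65 -0.23]
13 [ 0.6212 -0.214 ] [-0.34 -0.06]
21 [ 0.6125 -0.2144] [-0.35 -0.01]
29 [ 0.6039 -0.2135] [-0.35  0.03]
37 [ 0.5954 -0.2115] [-0.34  0.08]
45 [ 0.5873 -0.2083] [-0.32  0.13]
53 [ 0.5797 -0.2039] [-0.3   0.17]
61 [ 0.5728 -0.1986] [-0.28  0.21]
69 [ 0.5668 -0.1924] [-0.24  0.25]
77 [ 0.561  -0.1825] [-0.23  0.4 ]
85 [ 0.5573 -0.1747] [-0.15  0.31]
90 [ 0.5556 -0.1697] [-0.07  0.2 ]
```

>>> drive_tool:
  motion:
    - [[-0.65,-0.1,-0.23],[0,0,0],1]
    - [[-0.34,0,-0.06],[0,0,0],1]
    - [[-0.35,0,-0.01],[0,0,0],1]
    - [[-0.35,0,0.03],[0,0,0],1]
    - [[-0.34,0,0.08],[0,0,0],1]
    - [[-0.32,0,0.13],[0,0,0],1]
    - [[-0.3,0,0.17],[0,0,0],1]
    - [[-0.28,0,0.21],[0,0,0],1]
    - [[-0.24,0,0.25],[0,0,0],1]
    - [[-0.23,0,0.4],[0,0,0],1]
    - [[-0.15,0,0.31],[0,0,0],1]
    - [[0,0,0],[0,0,0],1]

```text
time: 4.75
tool_pos: [0.5599, -0.1742, 0.0918]
tool_rot: [0.707, -0.707, 0.001, -0.0]
contact_force: [0.2, 0.2, -0.5]
gripper_width: 0.001
```

>>> drive_tool:
  motion:
    - [[-0.07,0,0.14],[0,0,0],1]
    - [[0,0,0.08],[0,0,0],1]
    - [[0,0,0],[0,0,0],1]

```text
time: 5.05
tool_pos: [0.5588, -0.1699, 0.0919]
tool_rot: [0.707, -0.707, 0.001, -0.001]
contact_force: [-0.1, -0.3, -0.1]
gripper_width: -0.002
```

```bash
python3 - <<'E'
from h import *
f=grab("wrist");P=cloud(f);cv2.imwrite("pics/w2.png",f["img"]);im=f["img"].astype(int);b,g,r=im[...,0],im[...,1],im[...,2]
m=(r>150)&(g<80)&(b<80)&(P[...,2]>.08)&(P[...,2]<.12);Q=P[m];print(len(Q),Q.mean(0),np.ptp(Q,0));w,e=np.linalg.eigh(np.cov(Q[:,:2].T));print(e[:,1])
E
```

```text
4072 [ 0.58459753 -0.15110469  0.10018291] [0.12644602 0.02566748 0.02226131]
[-0.99865848  0.05178075]
```

View pics/w2.png

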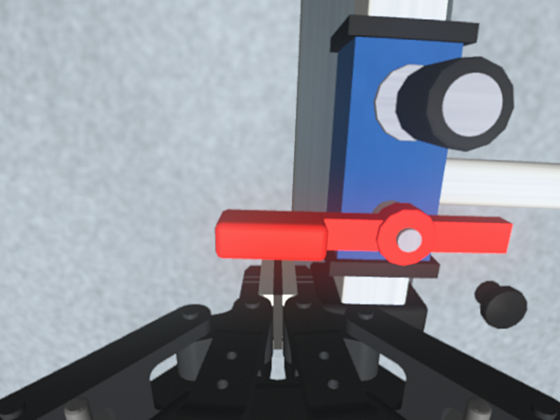

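The view shows the catch handle lying along holder -x and the bar clear of the flange. The knob at (470,103) is free. The fit gives about 90.7°, so the catch is fully open.

>>> drive_tool:
  motion:
    - [[0,0,-0.4],[0,0,0],1]
    - [[0,-1,0],[0,0,0],1]
    - [[0,-1,0],[0,0,0],1]
    - [[0,-1,0.4],[0,0,0],-1]
    - [[0.5,-0.3,0.7],[0,0,0],-1]
    - [[0.5,0,0.7],[0,0,0],-1]
    - [[0.5,0,0.7],[0,0,0],-1]
    - [[0.5,0,0.5],[0,0,0],-1]
    - [[0.31,0,0.3],[0,0,0],-1]
    - [[0,0,0],[0,0,0],-1]
    - [[0,0,0],[0,0,0],-1]

```text
time: 6.2
tool_pos: [0.6168, -0.0982, 0.1742]
tool_rot: [-0.707, 0.707, -0.001, 0.001]
contact_force: [-0.1, 0.2, 0.2]
gripper_width: 0.997
```

```bash
python3 - <<'E'
from h import *
s=manip.state();print(s["time"],s["tool_pos"],s["gripper_width"])
f=grab("wrist");P=cloud(f);cv2.imwrite("pics/w3.png",f["img"]);im=f["img"].astype(int)
H=P[...,2];m=(H>.124)&(H<.134)&(abs(P[...,0]-.617)<.02)&(abs(P[...,1]+.097)<.025);print(m.sum(),P[m].mean(0),P[m].min(0),P[m].max(0))
E
```

```text
6.2 [ 0.61677866 -0.09819692  0.17423763] 0.9973672099068018
1782 [ 0.6166323  -0.09638524  0.12889217] [ 0.60305981 -0.11119023  0.12405198] [ 0.63055569 -0.08381284  0.13117836]
```

View pics/w3.png

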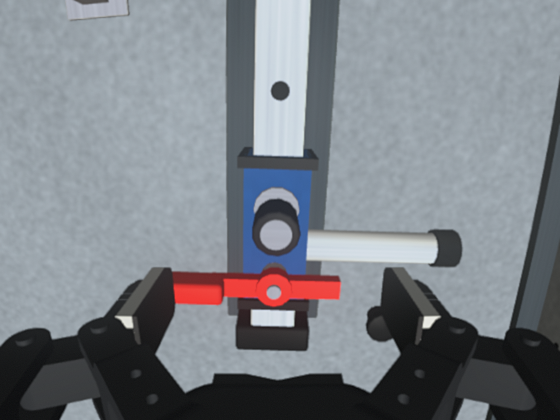

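The jaws stand open either side of the knob (275,233), centred to within 2 mm, with the catch still open. I'll descend and grip.

>>> drive_tool:
  motion:
    - [[0,1,0.05],[0,0,0],-1]
    - [[0,1,0],[0,0,0],-1]
    - [[0,0.7,0],[0,0,0],-1]
    - [[0,0.42,0],[0,0,0],-1]
    - [[0,0,0],[0,0,0],-1]
    - [[0,0,0],[0,0,0],1]
    - [[0,0,0],[0,0,0],1]
    - [[0,0,0],[0,0,0],1]
    - [[0,0,0],[0,0,0],1]
    - [[0,0,0],[0,0,0],1]
    - [[0,0,0],[0,0,0],1]

```text
time: 7.35
tool_pos: [0.616, -0.0966, 0.0979]
tool_rot: [-0.707, 0.707, -0.002, 0.0]
contact_force: [-7.5, 0.6, 7.2]
gripper_width: 0.311
```

>>> drive_tool:
  motion:
    - [[0,-0.2,0],[0,0,0],1]
    - [[0,-0.2,0],[0,0,0],1]
    - [[0,-0.18,0],[0,0,0],1]
    - [[0,0,0],[0,0,0],1]
    - [[0,0,0],[0,0,0],1]

```text
time: 7.85
tool_pos: [0.6159, -0.0965, 0.1099]
tool_rot: [0.707, -0.707, 0.002, -0.0]
contact_force: [-3.0, -2.8, -8.1]
gripper_width: 0.313
```

>>> drive_tool:
  motion:
    - [[0,-0.06,0],[0,0,0],1]
    - [[0.02,0,0.4],[0,0,0],1]
    - [[0.02,0,0.5],[0,0,0],1]
    - [[0.02,0,0.5],[0,0,0],1]
    - [[0.02,0,0.5],[0,0,0],1]
    - [[0.02,0,0.5],[0,0,0],1]
    - [[0.01,0,0.4],[0,0,0],1]
    - [[0.01,0,0.2],[0,0,0],1]
    - [[0.01,0,0.1],[0,0,0],1]
    - [[0,0,0],[0,0,0],1]
    - [[0,0,0],[0,0,0],1]

```text
time: 8.95
tool_pos: [0.6188, -0.018, 0.1113]
tool_rot: [0.708, -0.707, 0.003, 0.0]
contact_force: [-5.9, -0.1, -9.7]
gripper_width: 0.307
```

```bash
cat > chk.py <<'E'
from h import *
import sys
s=manip.state();print(s["time"],s["tool_pos"].round(4),s["contact_force"].round(1))
f=grab("wrist");P=cloud(f);cv2.imwrite(f"pics/{sys.argv[1]}.png",f["img"]);im=f["img"].astype(int);b,g,r=im[...,0],im[...,1],im[...,2]
m=(r>150)&(g<80)&(b<80)&(P[...,2]>.08)&(P[...,2]<.12);Q=P[m];w,e=np.linalg.eigh(np.cov(Q[:,:2].T));print("red",len(Q),Q.mean(0).round(4),e[:,1])
H=P[...,2];y0=s["tool_pos"][1]
m=(H>.118)&(H<.16)&(abs(P[...,0]-.62)<.011)&(abs(P[...,1]-y0)<.025);print("knob",m.sum(),np.nanmedian(P[m],0).round(4),np.percentile(P[m][:,1],[1,99]).round(4))
E
python3 chk.py w4
```

```text
8.95 [ 0.6188 -0.018   0.1113] [-5.9 -0.1 -9.7]
red 1707 [ 0.6163 -0.0748  0.0944] [-0.9999415   0.01081648]
knob 4882 [ 0.6198 -0.0126  0.142 ] [-0.0306 -0.005 ]
```

View pics/w4.png

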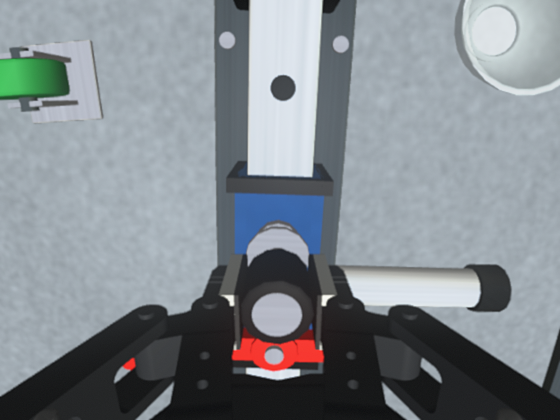

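The sleeve has travelled about 78.5 mm (TCP y), the knob is lifted about 13 mm and the catch is still open. I'll nudge it 1.5 mm further and lower.

>>> drive_tool:
  motion:
    - [[0,0,0.06],[0,0,0],1]
    - [[0,0.15,0],[0,0,0],1]
    - [[0,0.15,0],[0,0,0],1]
    - [[0,0.15,0],[0,0,0],1]
    - [[0,0.12,0],[0,0,0],1]
    - [[0,0,0],[0,0,0],1]
    - [[0,0,0],[0,0,0],1]

```text
time: 9.7
tool_pos: [0.6189, -0.017, 0.098]
tool_rot: [0.707, -0.707, 0.003, 0.0]
contact_force: [-7.8, -1.6, -4.5]
gripper_width: 0.304
```

>>> drive_tool:
  motion:
    - [[0,0.06,0],[0,0,0],1]
    - [[0,0.04,0],[0,0,0],1]
    - [[0,0,0],[0,0,0],1]

```text
time: 10.0
tool_pos: [0.6191, -0.017, 0.0979]
tool_rot: [0.707, -0.707, 0.003, 0.001]
contact_force: [-13.9, -1.4, 5.5]
gripper_width: 0.314
```

```bash
python3 chk.py w5; python3 - <<'E'
from h import *
f=grab("top");P=cloud(f);im=f["img"].astype(int);b,g,r=im[...,0],im[...,1],im[...,2]
d=np.load("top.npz")
for n,(u,v) in dict(ram=(253,160),cas=(261,253),dk=(356,177),box=(405,195),tape=(421,260),lev=(138,225)).items(): print(n,abs(f["img"][v-8:v+8,u-8:u+8].astype(int)-d["img"][v-8:v+8,u-8:u+8]).mean().round(1),end=" ")
E
```

```text
10.0 [ 0.6191 -0.017   0.0979] [-13.9  -1.4   5.5]
red 1862 [ 0.6122 -0.0692  0.0951] [-0.99942949  0.03377418]
knob 4143 [ 0.6197 -0.0139  0.1289] [-0.0299 -0.004 ]
ram 7.5 cas 37.4 dk 5.5 box 5.5 tape 6.2 lev 6.8
```

View pics/w5.png

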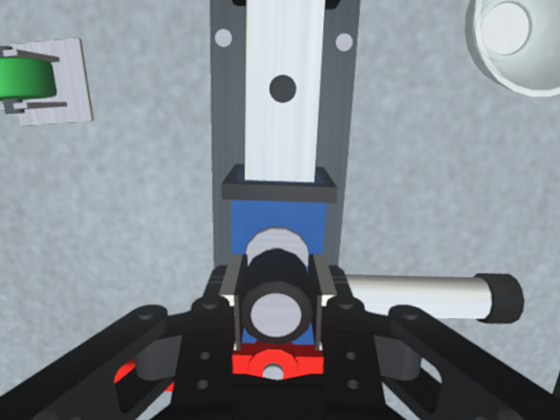

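Knob top reads 128.9 mm, the same as its starting home height. The catch is still open, and the vertical force has flipped to a downward push on the hard stop. Handing in.

```bash
python3 -c "
from h import *
print(manip.job_done())"
```

```text
the job is handed in; nothing more can be done
None
```

The ladder section is extended by one hole and the job is handed in, at about 10 s of the 51 s allowed. I turned the red catch open, pulled the knob up about 13 mm, slid the sleeve to the next hole and lowered the pin. The gripper is still closed on the knob.

My last checks before handing in:
- **Sleeve:** it travelled about 79.5 mm by the tool position and never came near the 110 mm limit.
- **Pin:** the knob's top is at 128.9 mm, the same as at the start. The vertical force changed from −4.5 N to +5.5 N, so the knob is bottomed on its stop.
- **Catch:** it measured about 90° open.
- **Grip:** the jaws are closed on the knob at a reading of 0.31, the same as when I first gripped it. A sideways force of about 14 N remained at the wrist, well under the limit.
- **Other objects:** the ramekin, drawer knob, screw box, tape measure and level look unchanged in the top view. The castor's patch in that view did change. I put that down to the arm blocking the view and did not confirm it by measurement. The wrist camera still showed the castor standing beside the holder, and the arm never went near it.

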